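Cover the open movements for the night

ROBOT

A 7-joint arm with a two-finger parallel gripper is mounted at the origin on the work surface. World frame = base frame: x ahead of the robot, y to its left, z up, the work surface at z = 0. Lengths are in m, angles in rad, forces in N, time in s.
With the tool pointing down it reaches from about 0.425 to 0.925 m from the base axis. Payload 6.8 kg.
Tool frame: the origin (TCP) lies on the front face of the gripper's body, between the roots of the fingers; the fingertips stand 73 mm ahead of it and the grasp point (between the pads) lies r.pinch_z ahead of it (r.pinch_z is the distance from the TCP to the grasp point, in m); z points along the fingers, y is the direction in which the jaws open and shut (so a half turn about z gives the same grasp; the last joint's range is limited). The gripper opens to 85 mm and grips with 20 to 120 N. Pads are 22 mm wide; open, the fingers measure 114 mm over their backs; the gripper's body (76 mm by 85 mm) begins 54 mm behind the grasp point. The pads swing forward as they close: fully open they stand 13 mm farther back than shut.
Start: joints at [1.101, 0.477, 0.022, 1.555, -0.011, 1.109, -0.083], TCP at [0.239, -0.631, 0.304] pointing down, gripper open.
Joint ranges: [-2.96, 2.96], [-0.34, 2.1], [-1.41, 1.46], [0.24, 2.44], [-1.37, 4.51], [0.17, 1.92], [-2.96, 2.96]. Speed limits (rad/s): [2.39, 2.39, 3.14, 3.14, 3.14, 3.14, 3.14].

INTERFACE

Orientations are given as a rotation vector (axis times angle).
In Python, from bench import readout, grab_frame, r, search_frame, masks_of, tip_of gives the robot as it stands.
- The arm moves only by the tool step_arm, never from a script. Its argument "commands" is a list of rows, each a list of 7 numbers: the shift along the tool's x, y, z as a fraction of full scale, then the turn, a rotation vector about the tool's x, y, z as a fraction of full scale, then the gripper's target within -1 to 1 (shut at 1, half-way at 0, fully open at -1). In form: [[tx, ty, tz, ax, ay, az, hand], ...]. A call has exactly 10 rows; each row is the pose to reach, as a shift and turn from the pose measured when the call began, along the tool's axes at that moment, turning the shorter way round; what a row does not reach only later rows make up. Full scale, the value 1, is 500 mm for a shift and 360 degrees for a turn. A row lasts 1/8 s, in which the tool goes at most 62.5 mm and 10.7 degrees, less where a joint would pass 70% of its speed; a pose out of reach is approached as far as the arm can. A call with a number of a shift or a turn outside -1 to 1 is refused whole. A call with a gripper value outside its range is refused whole. The fingers move at their own pace and stop on an object; "newtons" is the grip in N (left out, the last holds). Time passes only in rows, so rows that repeat a pose let the fingers close, or fill a call up. It gives the time, the measured TCP pose, the force and the opening at its end, in the units of the state.
- readout.get_obs(): the state, without advancing time (a new reading comes with each control period).
- grab_frame(name): name is "side" or "top"; returns a dict with "img" (480x640x3 uint8, red, green, blue), "K" (3x3 intrinsics, pixels), "D" ([k1, k2, p1, p2, k3] as OpenCV has them; the pictures are not rectified), "world_to_cam" (4x4, takes a point from world to camera coordinates). Camera axes: x right, y down, z forward; pixel columns grow to the right and rows downward; lengths in m; the calibration is good to about 2 mm. A picture is of the moment at which its call begins. There is no depth.
- r.hand_in(): hands the job in, once; it reports no verdict.
Trained networks look in a picture, given as the dict that the camera call returned (one of the last four; its "shot" number tells which), for a name from the list of things; names that differ only in an ending like _2 or _b are one class to them, and where a whole thing is asked for, a point or a joint stands for the part that bears it (a point fixed in the world has none). Each returns a list of dicts, best first, with "p" (0 to 1); they miss things now and then, are a little off and sometimes report something else, mostly with a low value. They report only what shows in the picture. A call takes as long as a camera call. They do not tell look-alikes from the thing itself.
- search_frame(thing, picture): "extent" ([centre column, centre row, width, height] in pixels, round what is visible of it).
- masks_of(thing, picture): "pixels" (480x640 bool, what is visible of it) and "extent" ([centre column, centre row, width, height] in pixels, round what is visible of it).
- tip_of(thing, picture): "point" ([column, row] in pixels: a listed point, or the origin of a listed thing).
The state is a dict: "clock": time; "joints": joint angles; "qvel": joint speeds; "tau": joint torques, N m; "tcp_pos": TCP position; "orientation": TCP orientation; "contact_force": force on the tool from outside, world axes, zero at the start; "moment": the same for the moment, N m; "grip_width": finger opening in m.
Only numpy, scipy, OpenCV 4.12 (cv2) and the standard library are available. Lean on these libraries where they do the work, as an engineer would, in place of code of your own. Each camera call takes 0.05 s, during which the arm holds its last target. There are 200 camera calls.

TASK

Closing time at the watchmaker's bench: put each of the four clear dust covers over the open movement it fits, the smallest cover on the smallest movement and so on up to the largest, so that every cover stands flat on the bench around its movement. Set them down gently: don't drop them, press them onto the movements or push the movements about. Leave the finished pocket watch and the benzine jar where they are.

Things in the scene. Friction and masses are not known exactly. Their poses are not given: they have to be found in the camera images.
- cover_small: Smallest clear dust cover, for the wristwatch movement (30 mm): empty bell standing open side down on the bench, 52 mm outside diameter, 46 mm inside, 52 mm high to its flat top; on that an upright dark wooden knob, 18 mm diameter, 26 mm tall (52 to 78 mm above the rim). 50 to 90 g. Origin: centre of the rim plane; z up through the knob.
- cover_medium: Second smallest clear dust cover, for the pocket-watch movement (50 mm): empty bell standing open side down on the bench, 72 mm outside diameter, 66 mm inside, 58 mm high to its flat top; on that an upright dark wooden knob, 18 mm diameter, 26 mm tall (58 to 84 mm above the rim). 80 to 145 g. Origin: centre of the rim plane; z up through the knob.
- cover_large: Second largest clear dust cover, for the deck-watch movement (70 mm): empty bell standing open side down on the bench, 92 mm outside diameter, 86 mm inside, 66 mm high to its flat top; on that an upright dark wooden knob, 18 mm diameter, 26 mm tall (66 to 92 mm above the rim). 125 to 225 g. Origin: centre of the rim plane; z up through the knob.
- cover_xlarge: Largest clear dust cover, for the clock movement (90 mm): empty bell standing open side down on the bench, 112 mm outside diameter, 106 mm inside, 82 mm high to its flat top; on that an upright dark wooden knob, 18 mm diameter, 26 mm tall (82 to 108 mm above the rim). 195 to 340 g. Origin: centre of the rim plane; z up through the knob.
- wrist_movement: Smallest open movement: a wristwatch movement, brass and nickel with a balance wheel, gripped in a knurled aluminium holder; round, 30 mm diameter, 19 mm high in all, loose, standing on the bench. Origin: centre of its underside; z up.
- pocket_movement: Second smallest open movement: a pocket-watch movement in a knurled aluminium holder; round, 50 mm diameter, 22 mm high in all, loose, standing on the bench. Origin: centre of its underside; z up.
- deck_movement: Second largest open movement: a deck-watch movement in a knurled aluminium holder; round, 70 mm diameter, 28 mm high in all, loose, standing on the bench. Origin: centre of its underside; z up.
- clock_movement: Largest open movement: a round two-plate brass clock movement with wheels, face down on a knurled aluminium ring; round, 90 mm diameter, 58 mm high in all, loose, standing on the bench. Origin: centre of its underside; z up.
- benzine_jar: Bystander, leave alone: low amber glass benzine jar with a white lid and a small white ball knob, 62 mm diameter, 67 mm high, loose. Origin: centre of its underside.
- finished_watch: Bystander, leave alone: finished pocket watch in its closed brass case, white dial up, lying flat, 48 mm diameter, 13 mm thick, with a crown and bow reaching 47 mm from its centre along its own x, loose. Origin: centre of its underside.
Mind the look-alikes: they are no part of the job. What is shaped like the cover_xlarge but pink or purple is not meant.

How it is judged:
At the end, for the whole second after the job is handed in: Each cover stands upright, rim on the bench (within 4 mm), centred within 12 mm on the movement of its size, at rest; every movement is upright and, like the finished watch and the upright benzine jar, within 20 mm of where it stood (horizontal distance between cover_small and wrist_movement below 0.012 m and height (world z) of each of cover_small, cover_medium, cover_large, cover_xlarge below 0.004 m and angle between each of cover_small, cover_medium, cover_large, cover_xlarge's own z axis and vertical below 0.05 rad and linear speed of each of cover_small, wrist_movement, cover_medium, pocket_movement, cover_large, deck_movement, cover_xlarge, clock_movement below 0.02 m/s and distance of each of wrist_movement, pocket_movement, deck_movement, clock_movement, benzine_jar, finished_watch from where it was at the start of the episode below 0.02 m and angle between each of wrist_movement, pocket_movement, deck_movement, clock_movement, benzine_jar's own z axis and vertical below 0.1 rad and horizontal distance between cover_medium and pocket_movement below 0.012 m and horizontal distance between cover_large and deck_movement below 0.012 m and horizontal distance between cover_xlarge and clock_movement below 0.012 m); the robot touches nothing.
It fails at once if a cover is dropped or knocked away (it moves faster than 0.5 m/s with no finger on it) ((linear speed of cover_small above 0.5 m/s and contact force between the fingers and cover_small below 0.01 N) or (linear speed of cover_medium above 0.5 m/s and contact force between the fingers and cover_medium below 0.01 N) or (linear speed of cover_large above 0.5 m/s and contact force between the fingers and cover_large below 0.01 N) or (linear speed of cover_xlarge above 0.5 m/s and contact force between the fingers and cover_xlarge below 0.01 N)).
It fails at once if a movement is pushed more than 25 mm from its place or tipped (distance of any of wrist_movement, pocket_movement, deck_movement, clock_movement from where it was at the start of the episode above 0.025 m or angle between any of wrist_movement, pocket_movement, deck_movement, clock_movement's own z axis and vertical above 0.3 rad).
It fails at once if a cover is pressed hard onto a movement (over 20 N) (contact force between any of cover_small, cover_medium, cover_large, cover_xlarge and wrist_movement above 20 N or contact force between any of cover_small, cover_medium, cover_large, cover_xlarge and pocket_movement above 20 N or contact force between any of cover_small, cover_medium, cover_large, cover_xlarge and deck_movement above 20 N or contact force between any of cover_small, cover_medium, cover_large, cover_xlarge and clock_movement above 20 N).
It fails at once if the finished pocket watch or the benzine jar is pushed more than 25 mm or the jar is tipped (distance of any of finished_watch, benzine_jar from where it was at the start of the episode above 0.025 m or angle between benzine_jar's own z axis and vertical above 0.3 rad).
It also fails if it takes over 106 s, if anything falls off the work surface, if the arm or the gripper's body presses on something with over 40 N, if the wrist force passes 120 N, or if a joint passes its speed limit or range.

## Working session

There is one attempt and no reset: what is moved stays moved. The work goes in short steps, Python scripts to look and compute and a tool call to move; the robot and the scene stay as the last step left them, time stands still between calls to the robot, and variables do not carry over. Pictures are saved under pics/ and viewed, about 12 in all and at most 16, crops included, and the job is handed in when it is done.

Besides the shell and the picture viewer there is one more tool, called after "Request:" as name(argument=value, ...), one argument or row to a line, values as JSON. step_arm: Moves the arm, as the interface text tells. Its arguments: {"type":"object","properties":{"commands":{"type":"array"},"newtons":{"type":"number"}},"required":["commands"]}

```bash
mkdir -p pics; ls
python3 - <<'E'
from bench import *
import cv2
s=readout.get_obs();print({k:s[k] for k in('clock','tcp_pos','orientation','grip_width','contact_force')},r.pinch_z)
for n in('top','side'):
    f=grab_frame(n);cv2.imwrite(f'pics/{n}0.png',f['img'][:,:,::-1]);print(n,f['K'],f['D'],f['world_to_cam'])
    for t in 'cover_small cover_medium cover_large cover_xlarge wrist_movement pocket_movement deck_movement clock_movement benzine_jar finished_watch'.split():
        print(t,[(round(d['p'],2),[round(float(x)) for x in d['extent']]) for d in search_frame(t,f)][:5],[(round(d['p'],2),[round(float(x),1) for x in d['point']]) for d in tip_of(t,f)][:4])
E
```

```text
pics
{'clock': 0.0, 'tcp_pos': array([ 0.23872911, -0.63088048,  0.30289527]), 'orientation': array([-3.08854455e+00, -5.64854182e-01,  7.40494386e-04]), 'grip_width': 0.08526478572656832, 'contact_force': array([-0.45043327,  0.51856622,  0.34639635])} 0.0539
top [[499.39543194   0.         319.83363264]
 [  0.         499.39543194 241.52606201]
 [  0.           0.           1.        ]] [-0.04554269  0.          0.          0.          0.        ] [[-0.06321017 -0.99798786  0.0049708   0.03434188]
 [-0.97721109  0.06088136 -0.20335178  0.47333851]
 [ 0.20263998 -0.01771142 -0.97909312  0.77821328]
 [ 0.          0.          0.          1.        ]]
cover_small [(0.69, [152, 184, 35, 36]), (0.19, [228, 256, 37, 32])] [(0.89, [152.8, 187.8])]
cover_medium [(0.65, [313, 174, 41, 49])] [(0.68, [314.1, 177.8])]
cover_large [(0.96, [146, 268, 70, 62]), (0.3, [410, 166, 17, 20])] [(0.95, [151.8, 268.8]), (0.2, [481.9, 155.8])]
cover_xlarge [(0.82, [328, 247, 66, 74]), (0.82, [214, 345, 76, 68]), (0.63, [412, 334, 80, 73])] [(0.78, [327.6, 250.0]), (0.77, [221.5, 343.6]), (0.68, [410.3, 16
[... 1169 characters left out ...]
 83]), (0.69, [271, 352, 87, 99]), (0.65, [211, 218, 70, 70]), (0.5, [260, 168, 44, 48])] [(0.91, [328.3, 270.4]), (0.8, [211.7, 232.3]), (0.77, [275.9, 369.4])]
wrist_movement [(0.82, [459, 307, 25, 21])] [(0.63, [455.0, 309.8])]
pocket_movement [(0.86, [359, 204, 25, 20]), (0.16, [397, 234, 41, 59])] [(0.58, [357.9, 204.0]), (0.49, [263.5, 183.2])]
deck_movement [(0.66, [432, 419, 54, 58]), (0.54, [291, 217, 32, 18])] [(0.79, [431.0, 420.0]), (0.59, [458.0, 309.8])]
clock_movement [(0.91, [528, 373, 76, 77])] [(0.88, [520.4, 378.6])]
benzine_jar [(0.76, [377, 330, 44, 54])] [(0.95, [376.0, 339.4]), (0.33, [519.4, 379.8])]
finished_watch [(0.98, [293, 215, 27, 22])] [(0.71, [297.0, 218.5])]
```

View pics/top0.png

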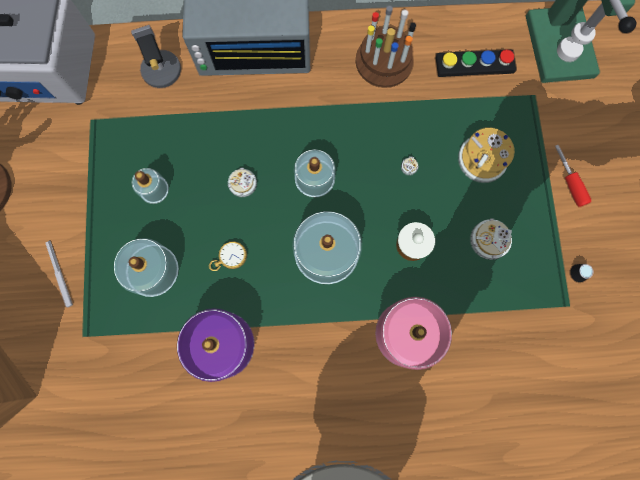

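View pics/side0.png

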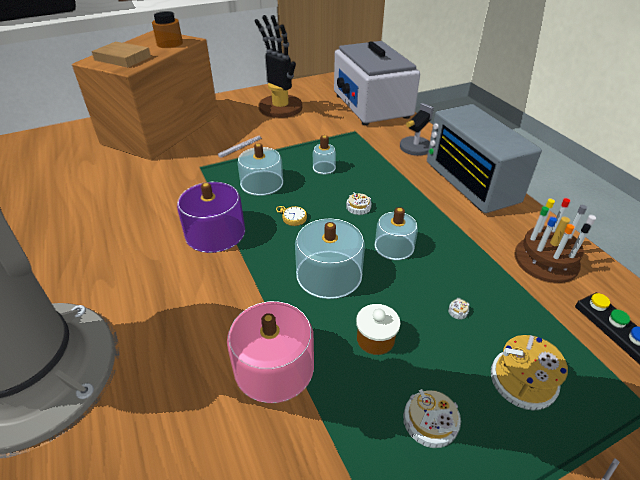

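The large clear cover I want is at top (328,247). Its look-alikes are the pink cover at (412,334) and the purple one at (214,345). The other clear covers are small (150,184), medium (315,173) and large (146,268). Next I fit the positions using both views.

```bash
cat > h.py <<'E'
from bench import *
import cv2,numpy as np
from scipy.optimize import least_squares
A=np.linspace(0,2*np.pi,60,endpoint=False)
COV={'cover_small':(26,52),'cover_medium':(36,58),'cover_large':(46,66),'cover_xlarge':(56,82)}
MOV={'wrist_movement':(15,19),'pocket_movement':(25,22),'deck_movement':(35,28),'clock_movement':(45,58),'benzine_jar':(31,67),'finished_watch':(24,13)}
def ring(r,z): return np.c_[r*np.cos(A),r*np.sin(A),0*A+z]/1000
def model(n):
    if n in COV: r_,h=COV[n];return np.vstack([ring(r_,0),ring(r_,h),ring(9,h+26)])
    r_,h=MOV[n];return np.vstack([ring(r_,0),ring(r_ if n!='benzine_jar' else 5,h)])
def proj(f,P):
    T=f['world_to_cam'];return cv2.projectPoints(np.asarray(P,float).reshape(-1,3),cv2.Rodrigues(T[:3,:3])[0],T[:3,3],f['K'],f['D'])[0][:,0]
def box(p):
    a,b=p.min(0),p.max(0);return np.r_[(a+b)/2,b-a]
def pick(n,f,hint):
    c=[d for d in masks_of(n,f) if np.hypot(d['extent'][0]-hint[0],d['extent'][1]-hint[1])<15]
    if not c: return None
    v,u=np.nonzero(c[0]['pixels']);return np.array(c[0]['extent'],float)
def fit(n,obs,x0,z=0):  # obs: list of (frame, extent)
    m=model(n)
    def res(x):
        return np.concatenate([(box(proj(f,m+[x[0],x[1],z]))-e) for f,e in obs])
    s=least_squares(res,x0,loss='soft_l1',f_scale=2);return s.x,res(s.x)
def ground(f,uv,z):
    q=np.r_[cv2.undistortPoints(np.array([[uv]],float),f['K'],f['D'])[0,0],1];T=f['world_to_cam'];R=T[:3,:3]
    c=-R.T@T[:3,3];d=R.T@q;return (c+d*(z-c[2])/d[2])[:2]
E
cat > loc.py <<'E'
from h import *
H={'cover_small':((152,184),(326,154)),'cover_medium':((313,174),(398,234)),'cover_large':((146,268),(260,169)),'cover_xlarge':((328,247),(331,256)),'wrist_movement':((409,165),(459,307)),'pocket_movement':((243,181),(359,204)),'deck_movement':((492,238),(432,419)),'clock_movement':((488,152),(528,373)),'benzine_jar':((416,242),(377,330)),'finished_watch':((230,256),(293,215))}
F=[grab_frame('top'),grab_frame('side')];im=[f['img'][:,:,::-1].copy() for f in F]
for n,h in H.items():
    obs=[(f,e) for f,e in((f,pick(n,f,q)) for f,q in zip(F,h)) if e is not None]
    if not obs: print(n,'none');continue
    x,rs=fit(n,obs,ground(F[0],h[0],.03))
    print(n,np.round(x,4),len(obs),np.round(rs,1),'each',[np.round(fit(n,[o],x)[0],3) for o in obs])
    for f,i in zip(F,im):
        p=proj(f,model(n)+[*x,0])
        for u,v in p: cv2.circle(i,(round(u),round(v)),0,(0,0,255),-1)
cv2.imwrite('pics/ov_top.png',cv2.resize(im[0][90:400,60:600],None,fx=1.45,fy=1.45,interpolation=2))
cv2.imwrite('pics/ov_side.png',cv2.resize(im[1][120:480,160:620],None,fx=1.6,fy=1.6,interpolation=2))
E
python3 loc.py
```

```text
cover_small [0.5971 0.2934] 2 [ 0.5 -0.8  6.8  3.2 -1.2 -0.1 -1.4  1.4] each [array([0.596, 0.294]), array([0.599, 0.292])]
cover_medium [0.5994 0.0067] 2 [ 0.5 -1.2 -0.7  5.6 -1.4  0.3  0.3 -2. ] each [array([0.597, 0.008]), array([0.602, 0.006])]
cover_large [0.4507 0.2952] 2 [-0.7  0.9  2.  -1.5  2.   1.  -1.5  3.3] each [array([0.452, 0.294]), array([0.448, 0.301])]
cover_xlarge [ 0.4662 -0.0032] 1 [-0.   0.1  3.2 -3.5] each [array([ 0.466, -0.003])]
wrist_movement [ 0.6133 -0.1644] 2 [-3.1  0.3  3.2  1.7  0.8  1.8 -0.6  3.6] each [array([ 0.614, -0.17 ]), array([ 0.615, -0.161])]
pocket_movement [0.5991 0.1354] 2 [-0.8 -0.3  1.2  4.3  0.   2.1 -1.9  3.8] each [array([0.598, 0.134]), array([0.603, 0.142])]
deck_movement [ 0.4684 -0.2933] 2 [-0.  -0.2  3.9  3.2 -0.2 -0.4  4.1  2.7] each [array([ 0.468, -0.293]), array([ 0.469, -0.293])]
clock_movement [ 0.6154 -0.2995] 2 [-1.6  1.   4.6  6.9  0.8 -0.3  5.8  6.9] each [array([ 0.617, -0.302]), array([ 0.615, -0.299])]
benzine_jar [ 0.475  -0.1596] 2 [-2.4 -0.1 -8.4 -6.6  0.3  2.7 -1.2 -2.8] each [array([ 0.474, -0.164]), array([ 0.477, -0.156])]
finished_watch [0.4673 0.1608] 2 [ 0.2  0.6 -2.8 -3.3  0.5 -0.8 -6.8  1.1] each [array([0.468, 0.161]), array([0.465, 0.159])]
```

View pics/ov_top.png

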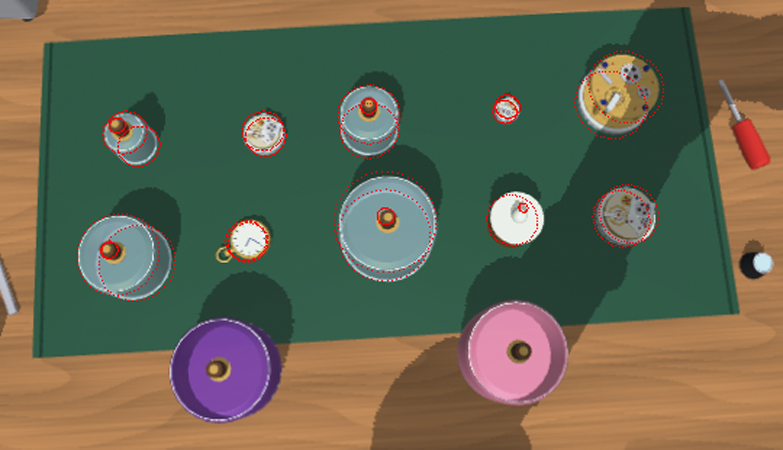

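View pics/ov_side.png

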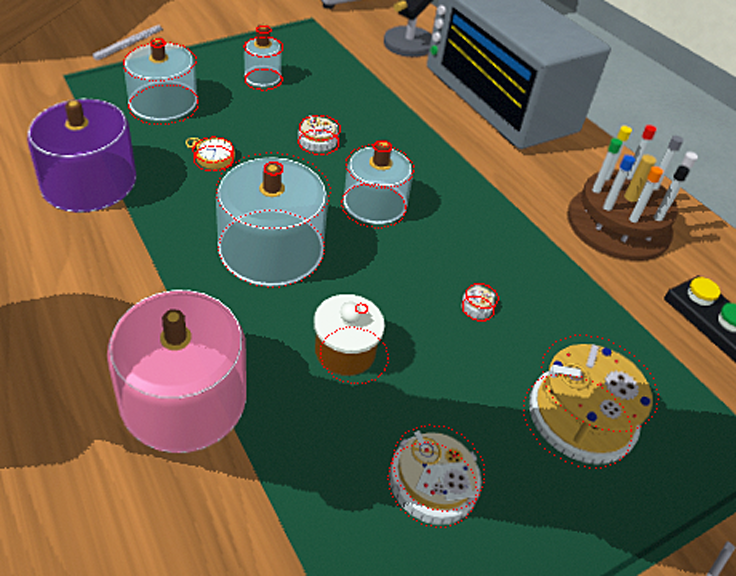

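The overlays fit the covers well. The clock and deck movements taper toward the top, so I refit them with a free top radius and check in crops.

```bash
cat > loc2.py <<'E'
from h import *
H={'wrist_movement':((409,165),(459,307)),'pocket_movement':((243,181),(359,204)),'deck_movement':((492,238),(432,419)),'clock_movement':((488,152),(528,373))}
X={'wrist_movement':(.6133,-.164),'pocket_movement':(.599,.1354),'deck_movement':(.4684,-.2933),'clock_movement':(.6154,-.2995)}
F=[grab_frame('top'),grab_frame('side')];im=[cv2.resize(f['img'][:,:,::-1],None,fx=4,fy=4,interpolation=2) for f in F];tiles=[]
for n,h in H.items():
    R,ht=MOV[n]; E=[]
    for f,q in zip(F,h):
        c=[d for d in masks_of(n,f) if np.hypot(d['extent'][0]-q[0],d['extent'][1]-q[1])<15]
        e=np.array(c[0]['extent'],float) if c else None; E.append(e)
    def M(x): return np.vstack([ring(R,0),ring(R,x[3]),ring(x[2],ht)])+[x[0],x[1],0]
    def res(x): return np.concatenate([box(proj(f,M(x)))-e for f,e in zip(F,E) if e is not None])
    s=least_squares(res,[*X[n],R*.8,ht*.3],bounds=([0,-1,R*.4,ht*.15],[1,1,R,ht*.7]),x_scale=[.01,.01,5,5],loss='soft_l1')
    print(n,np.round(s.x,4),np.round(res(s.x),1))
    for f,i,q in zip(F,im,h):
        t=i
        for u,v in proj(f,M(s.x)): cv2.circle(t,(round(u*4+1.5),round(v*4+1.5)),1,(0,0,255),-1)
        tiles.append(t[int(q[1]*4)-140:int(q[1]*4)+140,int(q[0]*4)-190:int(q[0]*4)+190][:280,:])
cv2.imwrite('pics/mov.png',np.vstack([np.hstack(tiles[4:6]),np.hstack(tiles[6:8])]))
sm=[t[50:230,90:290] for t in tiles[:4]]
cv2.imwrite('pics/mov2.png',np.hstack(sm))
E
python3 loc2.py
```

```text
wrist_movement [ 0.6123 -0.1624 15.     13.22  ] [-1.4  0.7  0.5  1.9  0.9  0.6 -0.5 -2. ]
pocket_movement [ 0.6024  0.1347 10.      3.3   ] [-0.8  0.1  6.8  0.5  0.5  3.1 -3.6  0.8]
deck_movement [ 0.4699 -0.2941 32.0977  9.757 ] [-1.2 -1.   0.8 -0.1 -0.3  1.4  1.  -0.8]
clock_movement [ 0.6225 -0.3017 35.5569 17.4   ] [-2.   0.4 -0.1  1.2  0.6  0.5 -1.4  3.7]
```

View pics/mov.png

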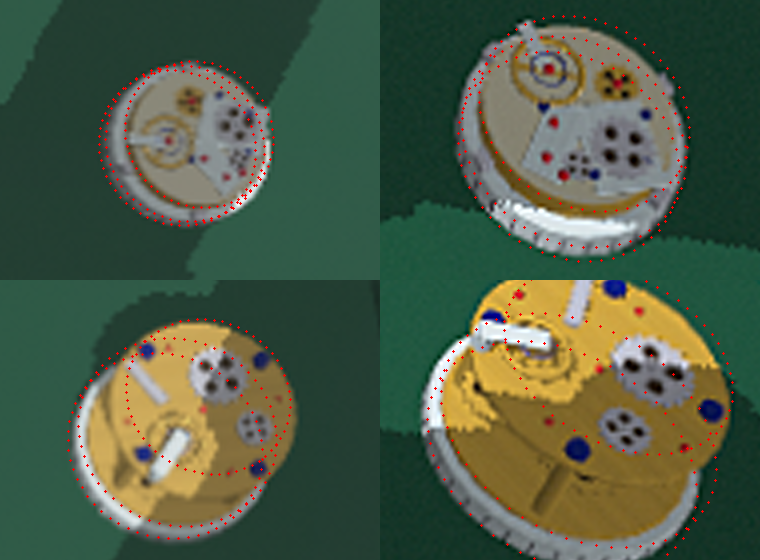

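View pics/mov2.png

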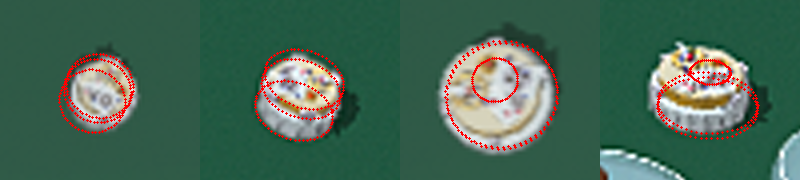

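Corrected estimates in metres:

| Movement | x | y |
|---|---|---|
| wrist | 0.613 | -0.164 |
| pocket | 0.600 | 0.135 |
| deck | 0.469 | -0.295 |
| clock | 0.621 | -0.302 |

I start with the largest cover, and turn the tool so its axes line up with the world axes.

Request:
step_arm(
  commands=[
    [0.08,-0.09,0,0,0,0.01,-1],
    [0.16,-0.18,0,0,0,0.02,-1],
    [0.25,-0.29,0,0,0,0.03,-1],
    [0.34,-0.4,0,0,0,0.04,-1],
    [0.43,-0.5,0,0,0,0.05,-1],
    [0.52,-0.61,0,0,0,0.0576,-1],
    [0.61,-0.71,0,0,0,0.0576,-1],
    [0.7,-0.82,0,0,0,0.0576,-1],
    [0.78,-0.91,0,0,0,0.0576,-1],
    [0.78,-0.91,0,0,0,0.0576,-1],
  ],
  newtons=40,
)

```text
clock: 4.95
tcp_pos: [0.4434, -0.0648, 0.3044]
orientation: [-3.141, -0.004, -0.002]
contact_force: [-0.4, -0.3, 0.4]
grip_width: 0.0852
```

Request:
step_arm(
  commands=[
    [0.025,-0.06,0.03,0,0,0,-1],
    [0.045,-0.124,0.07,0,0,0,-1],
    [0.045,-0.124,0.12,0,0,0,-1],
    [0.045,-0.124,0.18,0,0,0,-1],
    [0.045,-0.124,0.24,0,0,0,-1],
    [0.045,-0.124,0.28,0,0,0,-1],
    [0.045,-0.124,0.293,0,0,0,-1],
    [0.045,-0.124,0.293,0,0,0,-1],
    [0.045,-0.124,0.293,0,0,0,-1],
    [0.045,-0.124,0.293,0,0,0,0],
  ],
)

```text
clock: 6.2
tcp_pos: [0.4664, -0.0027, 0.1587]
orientation: [-3.141, -0.004, -0.005]
contact_force: [-0.1, -0.5, -0.2]
grip_width: 0.0695
```

Run:
```python
from h import *
t=[]
for n in('top','side'):
    f=grab_frame(n);t.append(cv2.resize(f['img'][150:350,200:460,::-1],None,fx=1.5,fy=1.5))
cv2.imwrite('pics/g1.png',np.hstack(t));s=readout.get_obs();print(s['tcp_pos'],s['grip_width'],s['contact_force'])
```

```text
[ 0.46619505 -0.00273466  0.1584775 ] 0.055234760640218136 [0.33602241 0.01385834 0.98560196]
```

View pics/g1.png

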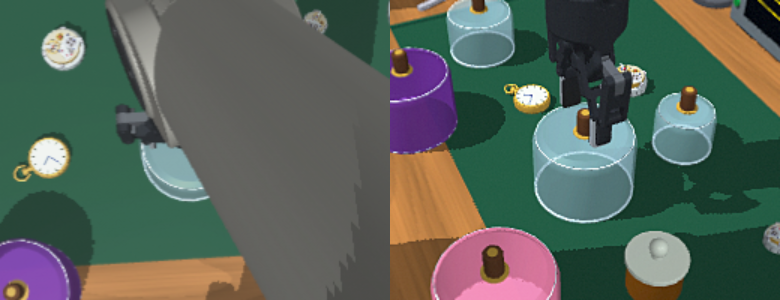

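The side view shows the clear xlarge cover with its knob between the fingers. Pink is in front and purple to the left. I close and lift slightly.

Request:
step_arm(
  commands=[
    [0,0,0,0,0,0,0.5],
    [0,0,0,0,0,0,1],
    [0,0,0,0,0,0,1],
    [0,0,0,0,0,0,1],
    [0,0,0,0,0,0,1],
    [0,0,0,0,0,0,1],
    [0,0,-0.01,0,0,0,1],
    [0,0,-0.03,0,0,0,1],
    [0,0,-0.06,0,0,0,1],
    [0,0,-0.1,0,0,0,1],
  ],
  newtons=40,
)

```text
clock: 7.55
tcp_pos: [0.4659, -0.0026, 0.2096]
orientation: [-3.141, -0.004, -0.004]
contact_force: [-0.4, -0.3, -3.4]
grip_width: 0.0165
```

Request:
step_arm(
  commands=[
    [0,0,-0.06,0,0,0,1],
    [0,0.02,-0.12,0,0,0,1],
    [0.03,0.06,-0.16,0,0,0,1],
    [0.08,0.15,-0.16,0,0,0,1],
    [0.13,0.25,-0.16,0,0,0,1],
    [0.18,0.35,-0.16,0,0,0,1],
    [0.23,0.45,-0.16,0,0,0,1],
    [0.28,0.54,-0.16,0,0,0,1],
    [0.305,0.585,-0.16,0,0,0,1],
    [0.31,0.599,-0.16,0,0,0,1],
  ],
)

```text
clock: 8.8
tcp_pos: [0.6215, -0.3035, 0.2902]
orientation: [-3.141, -0.001, -0.004]
contact_force: [-0.4, 0.2, -3.7]
grip_width: 0.0164
```

Request:
step_arm(
  commands=[
    [0,0,0.02,0,0,0,1],
    [0,0,0.05,0,0,0,1],
    [0,0,0.08,0,0,0,1],
    [0,0,0.1,0,0,0,1],
    [0,0,0.1,0,0,0,1],
    [0,0,0.1,0,0,0,1],
    [0,0,0.1,0,0,0,1],
    [0,0,0.1,0,0,0,1],
    [0,0,0.1,0,0,0,1],
    [0,0,0.1,0,0,0,1],
  ],
)

```text
clock: 10.05
tcp_pos: [0.6217, -0.3035, 0.2404]
orientation: [-3.141, -0.001, -0.004]
contact_force: [-0.6, 0.8, -3.1]
grip_width: 0.0164
```

```bash
cat > chk.py <<'E'
import sys
from h import *
# usage: chk.py cover movement mx my out ; overlays cover model at TCP and movement base ring
c,m,mx,my,out=sys.argv[1:6];mx,my=float(mx),float(my)
s=readout.get_obs();p=s['tcp_pos'];z=p[2]-COV[c][1]/1000-.076;print(p,'rim z',z)
t=[]
for n in('top','side'):
    f=grab_frame(n);i=cv2.resize(f['img'][:,:,::-1],None,fx=3,fy=3,interpolation=2)
    R,h=MOV[m];q0=proj(f,[[mx,my,.04]])[0]
    for P,col in((ring(COV[c][0],0)+[p[0],p[1],z],(0,0,255)),(ring(R,0)+[mx,my,0],(255,0,255)),(ring(9,COV[c][1]+26)+[p[0],p[1],z],(0,0,255))):
        for u,v in proj(f,P): cv2.circle(i,(round(u*3+1),round(v*3+1)),1,col,-1)
    u,v=(q0*3).astype(int);i=cv2.copyMakeBorder(i,200,200,200,200,cv2.BORDER_CONSTANT);t.append(i[v:v+400,u:u+400])
cv2.imwrite(f'pics/{out}.png',np.hstack(t))
E
python3 chk.py cover_xlarge clock_movement .621 -.302 c1
```

```text
[ 0.62166433 -0.30353229  0.24036098] rim z 0.08236097550542533
```

View pics/c1.png

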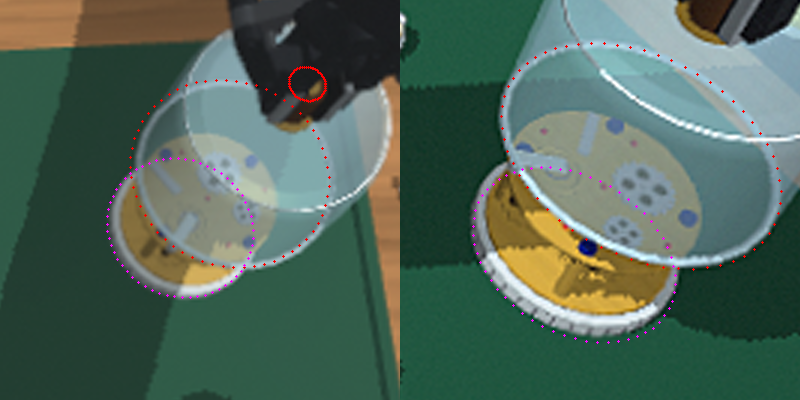

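Both views agree to about 2 mm. I lower with a 2 mm shift in +y.

Request:
step_arm(
  commands=[
    [0,-0.002,0.01,0,0,0,1],
    [0,-0.004,0.025,0,0,0,1],
    [0,-0.004,0.045,0,0,0,1],
    [0,-0.004,0.065,0,0,0,1],
    [0,-0.004,0.085,0,0,0,1],
    [0,-0.004,0.105,0,0,0,1],
    [0,-0.004,0.125,0,0,0,1],
    [0,-0.004,0.142,0,0,0,1],
    [0,-0.004,0.154,0,0,0,1],
    [0,-0.004,0.16,0,0,0,1],
  ],
)

```text
clock: 11.4
tcp_pos: [0.6218, -0.3015, 0.1599]
orientation: [-3.141, -0.001, -0.003]
contact_force: [0.3, 0.0, -3.7]
grip_width: 0.0163
```

Request:
step_arm(
  commands=[
    [0,0,0.002,0,0,0,1],
    [0,0,0.003,0,0,0,1],
    [0,0,0.003,0,0,0,1],
    [0,0,0.003,0,0,0,0.3],
    [0,0,0.003,0,0,0,0],
    [0,0,0.003,0,0,0,-0.2],
    [0,0,0.003,0,0,0,-0.2],
    [0,0,-0.01,0,0,0,-0.2],
    [0,0,-0.04,0,0,0,-0.2],
    [0,0,-0.08,0,0,0,-0.2],
  ],
)

```text
clock: 12.65
tcp_pos: [0.6217, -0.3015, 0.2012]
orientation: [-3.141, -0.001, -0.004]
contact_force: [0.2, -0.2, 0.1]
grip_width: 0.0514
```

Request:
step_arm(
  commands=[
    [0,-0.02,-0.06,0,0,0,-0.5],
    [-0.02,-0.08,-0.1,0,0,0,-1],
    [-0.05,-0.17,-0.1,0,0,0,-1],
    [-0.08,-0.27,-0.1,0,0,0,-1],
    [-0.11,-0.37,-0.1,0,0,0,-1],
    [-0.14,-0.47,-0.1,0,0,0,-1],
    [-0.17,-0.57,-0.1,0,0,0,-1],
    [-0.2,-0.67,-0.1,0,0,0,-1],
    [-0.22,-0.76,-0.1,0,0,0,-1],
    [-0.24,-0.84,-0.1,0,0,0,-1],
  ],
)

```text
clock: 13.9
tcp_pos: [0.5013, 0.1204, 0.2529]
orientation: [-3.141, -0.002, -0.008]
contact_force: [1.0, 0.9, -0.2]
grip_width: 0.0853
```

Request:
step_arm(
  commands=[
    [-0.03,-0.1,0,0,0,0,-1],
    [-0.06,-0.2,0,0,0,0,-1],
    [-0.09,-0.3,0.02,0,0,0,-1],
    [-0.1,-0.349,0.06,0,0,0,-1],
    [-0.1,-0.349,0.11,0,0,0,-1],
    [-0.1,-0.349,0.16,0,0,0,-1],
    [-0.1,-0.349,0.2,0,0,0,-1],
    [-0.1,-0.349,0.22,0,0,0,-1],
    [-0.1,-0.349,0.22,0,0,0,-1],
    [-0.1,-0.349,0.22,0,0,0,0],
  ],
)

```text
clock: 15.15
tcp_pos: [0.4521, 0.2953, 0.1439]
orientation: [-3.14, -0.002, -0.01]
contact_force: [-0.1, 0.2, 0.2]
grip_width: 0.0699
```

Run:
```python
from h import *
t=[]
f=grab_frame('top');t.append(cv2.resize(f['img'][90:290,400:600,::-1],(400,400)))
f=grab_frame('side');t.append(cv2.resize(f['img'][90:240,200:350,::-1],(400,400)))
t[0]=cv2.resize(f['img'][280:460,440:620,::-1],(400,400)) if 0 else t[0]
cv2.imwrite('pics/g2.png',np.hstack(t));print(readout.get_obs()['tcp_pos'])
```

```text
[0.45198764 0.29524333 0.143729  ]
```

View pics/g2.png

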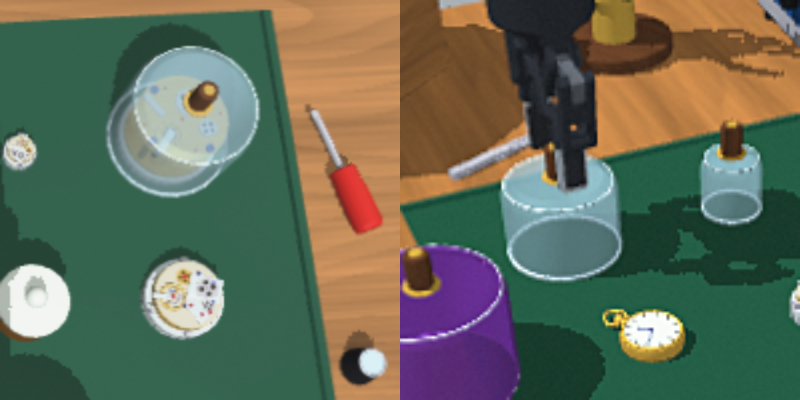

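The top view shows the xlarge cover standing around the clock movement. The side view shows the large cover's knob between the fingers.

Request:
step_arm(
  commands=[
    [0,0,0,0,0,0,0.5],
    [0,0,0,0,0,0,1],
    [0,0,0,0,0,0,1],
    [0,0,0,0,0,0,1],
    [0,0,0,0,0,0,1],
    [0,0,-0.01,0,0,0,1],
    [0,0,-0.03,0,0,0,1],
    [0,0,-0.08,0,0,0,1],
    [0,0,-0.15,0,0,0,1],
    [0,0,-0.22,0,0,0,1],
  ],
)

```text
clock: 16.5
tcp_pos: [0.4511, 0.295, 0.2553]
orientation: [-3.14, -0.002, -0.01]
contact_force: [0.4, 0.0, -1.5]
grip_width: 0.0163
```

Request:
step_arm(
  commands=[
    [0,0.02,-0.05,0,0,0,1],
    [0.02,0.08,-0.05,0,0,0,1],
    [0.03,0.17,-0.05,0,0,0,1],
    [0.04,0.27,-0.05,0,0,0,1],
    [0.04,0.37,-0.05,0,0,0,1],
    [0.04,0.47,-0.05,0,0,0,1],
    [0.04,0.57,-0.05,0,0,0,1],
    [0.04,0.67,-0.05,0,0,0,1],
    [0.04,0.77,-0.05,0,0,0,1],
    [0.04,0.86,-0.05,0,0,0,1],
  ],
)

```text
clock: 17.75
tcp_pos: [0.4713, -0.1368, 0.2806]
orientation: [-3.14, -0.002, -0.012]
contact_force: [-0.2, -0.4, -1.9]
grip_width: 0.0165
```

Request:
step_arm(
  commands=[
    [0,0.08,0,0,0,0,1],
    [-0.003,0.16,0,0,0,0,1],
    [-0.003,0.23,0,0,0,0,1],
    [-0.003,0.29,0,0,0,0,1],
    [-0.003,0.314,0.02,0,0,0,1],
    [-0.003,0.314,0.06,0,0,0,1],
    [-0.003,0.314,0.11,0,0,0,1],
    [-0.003,0.314,0.15,0,0,0,1],
    [-0.003,0.314,0.174,0,0,0,1],
    [-0.003,0.314,0.174,0,0,0,1],
  ],
)

```text
clock: 19.0
tcp_pos: [0.4703, -0.2928, 0.1925]
orientation: [-3.139, -0.003, -0.009]
contact_force: [0.2, -0.3, -1.4]
grip_width: 0.0165
```

```bash
python3 chk.py cover_large deck_movement .4695 -.294 c2
```

```text
[ 0.47031773 -0.29284079  0.19254814] rim z 0.050548138492233455
```

View pics/c2.png

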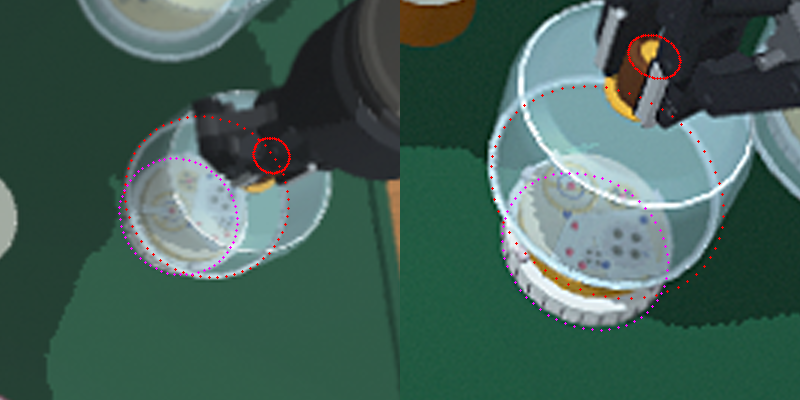

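The side view has the cover about 3 mm toward +y of the model. I shift it 2.5 mm in -y, lower it and release.

Request:
step_arm(
  commands=[
    [0,0.005,0.0,0,0,0,1],
    [0,0.005,0.01,0,0,0,1],
    [0,0.005,0.02,0,0,0,1],
    [0,0.005,0.035,0,0,0,1],
    [0,0.005,0.05,0,0,0,1],
    [0,0.005,0.065,0,0,0,1],
    [0,0.005,0.078,0,0,0,1],
    [0,0.005,0.087,0,0,0,1],
    [0,0.005,0.092,0,0,0,1],
    [0,0.005,0.094,0,0,0,1],
  ],
)

```text
clock: 20.35
tcp_pos: [0.4714, -0.296, 0.1468]
orientation: [-3.14, -0.002, -0.013]
contact_force: [-0.9, -0.3, -0.9]
grip_width: 0.0165
```

Request:
step_arm(
  commands=[
    [0,0,0.002,0,0,0,1],
    [0,0,0.003,0,0,0,1],
    [0,0,0.003,0,0,0,1],
    [0,0,0.003,0,0,0,0.3],
    [0,0,0.003,0,0,0,0],
    [0,0,0.003,0,0,0,-0.2],
    [0,0,0.003,0,0,0,-0.2],
    [0,0,-0.01,0,0,0,-0.2],
    [0,0,-0.04,0,0,0,-0.2],
    [0,0,-0.1,0,0,0,-0.2],
  ],
)

```text
clock: 21.6
tcp_pos: [0.4706, -0.2958, 0.1974]
orientation: [-3.139, -0.002, -0.011]
contact_force: [0.9, -1.0, 0.5]
grip_width: 0.0513
```

Request:
step_arm(
  commands=[
    [0,0,-0.06,0,0,0,-0.2],
    [0.02,-0.05,-0.07,0,0,0,-0.5],
    [0.06,-0.13,-0.07,0,0,0,-1],
    [0.1,-0.22,-0.07,0,0,0,-1],
    [0.14,-0.32,-0.07,0,0,0,-1],
    [0.18,-0.42,-0.07,0,0,0,-1],
    [0.22,-0.52,-0.07,0,0,0,-1],
    [0.25,-0.58,-0.06,0,0,0,-1],
    [0.257,-0.605,-0.03,0,0,0,-1],
    [0.257,-0.605,0.01,0,0,0,-1],
  ],
)

```text
clock: 22.85
tcp_pos: [0.5987, 0.0073, 0.1937]
orientation: [-3.14, -0.004, -0.012]
contact_force: [0.5, 0.3, 0.4]
grip_width: 0.0851
```

Request:
step_arm(
  commands=[
    [0.001,0,0.04,0,0,0,-1],
    [0.001,0,0.08,0,0,0,-1],
    [0.001,0,0.11,0,0,0,-1],
    [0.001,0,0.117,0,0,0,-1],
    [0.001,0,0.117,0,0,0,-0.5],
    [0.001,0,0.117,0,0,0,0],
    [0.001,0,0.117,0,0,0,0.5],
    [0.001,0,0.117,0,0,0,1],
    [0.001,0,0.117,0,0,0,1],
    [0.001,0,0.117,0,0,0,1],
  ],
)

```text
clock: 24.1
tcp_pos: [0.6, 0.0075, 0.1358]
orientation: [-3.139, -0.004, -0.013]
contact_force: [-0.9, 1.0, 4.7]
grip_width: 0.0163
```

Request:
step_arm(
  commands=[
    [0,0,0,0,0,0,1],
    [0,0,0,0,0,0,1],
    [0,0,-0.01,0,0,0,1],
    [0,0,-0.03,0,0,0,1],
    [0,0,-0.07,0,0,0,1],
    [0,0,-0.11,0,0,0,1],
    [0,0,-0.15,0,0,0,1],
    [0,0,-0.19,0,0,0,1],
    [0,0,-0.2,0,0,0,1],
    [0,0,-0.2,0,0,0,1],
  ],
)

```text
clock: 25.35
tcp_pos: [0.599, 0.0072, 0.2359]
orientation: [-3.14, -0.004, -0.014]
contact_force: [0.5, -0.0, -0.9]
grip_width: 0.016
```

Request:
step_arm(
  commands=[
    [0.002,-0.03,0,0,0,0,1],
    [0.002,-0.09,0,0,0,0,1],
    [0.002,-0.16,0,0,0,0,1],
    [0.002,-0.22,0,0,0,0,1],
    [0.002,-0.256,0.01,0,0,0,1],
    [0.002,-0.256,0.04,0,0,0,1],
    [0.002,-0.256,0.08,0,0,0,1],
    [0.002,-0.256,0.11,0,0,0,1],
    [0.002,-0.256,0.11,0,0,0,1],
    [0.002,-0.256,0.11,0,0,0,1],
  ],
)

```text
clock: 26.6
tcp_pos: [0.6005, 0.135, 0.1813]
orientation: [-3.139, -0.003, -0.014]
contact_force: [0.1, -0.5, -0.8]
grip_width: 0.0165
```

```bash
python3 chk.py cover_medium pocket_movement .6 .135 c3
```

```text
[0.60053459 0.13496955 0.18130464] rim z 0.0473046408880413
```

View pics/c3.png

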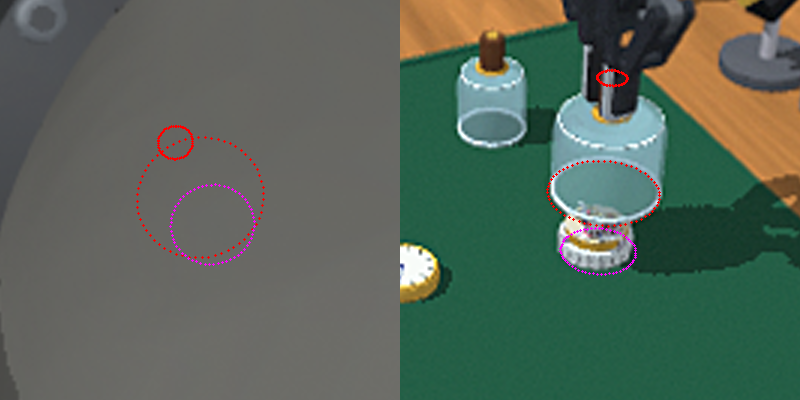

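The top view is hidden by the arm. In the side view the movement sits slightly left of and behind the cover, so I correct by (-2, +3) mm and lower.

Request:
step_arm(
  commands=[
    [-0.004,-0.006,0.0,0,0,0,1],
    [-0.004,-0.006,0.01,0,0,0,1],
    [-0.004,-0.006,0.02,0,0,0,1],
    [-0.004,-0.006,0.035,0,0,0,1],
    [-0.004,-0.006,0.05,0,0,0,1],
    [-0.004,-0.006,0.063,0,0,0,1],
    [-0.004,-0.006,0.074,0,0,0,1],
    [-0.004,-0.006,0.082,0,0,0,1],
    [-0.004,-0.006,0.087,0,0,0,1],
    [-0.004,-0.006,0.088,0,0,0,1],
  ],
)

```text
clock: 27.95
tcp_pos: [0.5991, 0.1385, 0.1378]
orientation: [-3.139, -0.003, -0.016]
contact_force: [-0.3, 0.1, -1.2]
grip_width: 0.0165
```

Request:
step_arm(
  commands=[
    [0,0,0.001,0,0,0,1],
    [0,0,0.002,0,0,0,1],
    [0,0,0.002,0,0,0,1],
    [0,0,0.002,0,0,0,0.3],
    [0,0,0.002,0,0,0,0],
    [0,0,0.002,0,0,0,-0.2],
    [0,0,0.002,0,0,0,-0.2],
    [0,0,-0.01,0,0,0,-0.2],
    [0,0,-0.04,0,0,0,-0.2],
    [0,0,-0.1,0,0,0,-0.2],
  ],
)

```text
clock: 29.2
tcp_pos: [0.5981, 0.1382, 0.1882]
orientation: [-3.14, -0.004, -0.013]
contact_force: [0.9, 0.2, -0.2]
grip_width: 0.0511
```

Request:
step_arm(
  commands=[
    [0,-0.05,-0.02,0,0,0,-0.5],
    [0,-0.12,-0.02,0,0,0,-1],
    [0,-0.2,-0.02,0,0,0,-1],
    [0,-0.27,-0.02,0,0,0,-1],
    [0,-0.311,0,0,0,0,-1],
    [0,-0.311,0.04,0,0,0,-1],
    [0,-0.311,0.08,0,0,0,-1],
    [0,-0.311,0.11,0,0,0,-1],
    [0,-0.311,0.118,0,0,0,-1],
    [0,-0.311,0.118,0,0,0,-1],
  ],
)

```text
clock: 30.45
tcp_pos: [0.5985, 0.2933, 0.1294]
orientation: [-3.14, -0.002, -0.013]
contact_force: [0.5, -0.4, 0.8]
grip_width: 0.0853
```

Request:
step_arm(
  commands=[
    [0,0,0,0,0,0,-0.5],
    [0,0,0,0,0,0,0],
    [0,0,0,0,0,0,0.5],
    [0,0,0,0,0,0,1],
    [0,0,0,0,0,0,1],
    [0,0,0,0,0,0,1],
    [0,0,0,0,0,0,1],
    [0,0,-0.01,0,0,0,1],
    [0,0,-0.03,0,0,0,1],
    [0,0,-0.08,0,0,0,1],
  ],
)

```text
clock: 31.7
tcp_pos: [0.5976, 0.2928, 0.1692]
orientation: [-3.141, -0.002, -0.01]
contact_force: [-0.5, -0.3, -0.6]
grip_width: 0.0163
```

Request:
step_arm(
  commands=[
    [0,0,-0.07,0,0,0,1],
    [0,0.02,-0.14,0,0,0,1],
    [0.01,0.08,-0.15,0,0,0,1],
    [0.02,0.17,-0.15,0,0,0,1],
    [0.03,0.27,-0.15,0,0,0,1],
    [0.031,0.37,-0.15,0,0,0,1],
    [0.031,0.47,-0.15,0,0,0,1],
    [0.031,0.57,-0.15,0,0,0,1],
    [0.031,0.67,-0.15,0,0,0,1],
    [0.031,0.76,-0.15,0,0,0,1],
  ],
)

```text
clock: 32.95
tcp_pos: [0.6131, -0.0893, 0.245]
orientation: [-3.141, -0.001, -0.011]
contact_force: [0.8, -0.2, -1.0]
grip_width: 0.0164
```

Request:
step_arm(
  commands=[
    [0,0.05,0,0,0,0,1],
    [0,0.1,0.01,0,0,0,1],
    [0,0.14,0.03,0,0,0,1],
    [0,0.149,0.06,0,0,0,1],
    [0,0.149,0.1,0,0,0,1],
    [0,0.149,0.13,0,0,0,1],
    [0,0.149,0.147,0,0,0,1],
    [0,0.149,0.147,0,0,0,1],
    [0,0.149,0.147,0,0,0,1],
    [0,0.149,0.147,0,0,0,1],
  ],
)

```text
clock: 34.2
tcp_pos: [0.614, -0.1639, 0.1723]
orientation: [3.142, 0.001, 0.013]
contact_force: [0.2, -0.5, -0.7]
grip_width: 0.0165
```

```bash
sed -i 's/fx=3,fy=3/fx=3,fy=3/' chk.py; python3 chk.py cover_small wrist_movement .613 -.164 c4
```

```text
[ 0.61404857 -0.1638674   0.17227721] rim z 0.04427721288311527
```

View pics/c4.png

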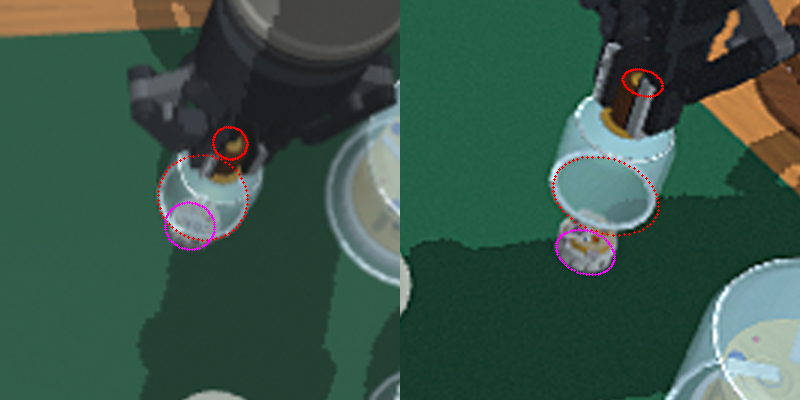

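Top and side agree to about 2 mm. I make a 1.5 mm correction in -y, lower it and release.

Request:
step_arm(
  commands=[
    [0,0.003,0.0,0,0,0,1],
    [0,0.003,0.01,0,0,0,1],
    [0,0.003,0.02,0,0,0,1],
    [0,0.003,0.035,0,0,0,1],
    [0,0.003,0.05,0,0,0,1],
    [0,0.003,0.062,0,0,0,1],
    [0,0.003,0.072,0,0,0,1],
    [0,0.003,0.079,0,0,0,1],
    [0,0.003,0.083,0,0,0,1],
    [0,0.003,0.084,0,0,0,1],
  ],
)

```text
clock: 35.55
tcp_pos: [0.6143, -0.1654, 0.1301]
orientation: [-3.142, -0.001, -0.013]
contact_force: [0.5, -0.8, -0.8]
grip_width: 0.0167
```

Request:
step_arm(
  commands=[
    [0,0,0.001,0,0,0,1],
    [0,0,0.002,0,0,0,1],
    [0,0,0.002,0,0,0,1],
    [0,0,0.002,0,0,0,0.3],
    [0,0,0.002,0,0,0,0],
    [0,0,0.002,0,0,0,-0.2],
    [0,0,0.002,0,0,0,-0.2],
    [0,0,-0.01,0,0,0,-0.2],
    [0,0,-0.05,0,0,0,-0.2],
    [0,0,-0.12,0,0,0,-0.2],
  ],
)

```text
clock: 36.8
tcp_pos: [0.6133, -0.1653, 0.191]
orientation: [-3.141, -0.001, -0.011]
contact_force: [-0.5, -0.4, 0.2]
grip_width: 0.051
```

Request:
step_arm(
  commands=[
    [0,0,-0.05,0,0,0,-0.2],
    [0,0,-0.12,0,0,0,-0.2],
    [0.0,0,-0.2,0,0,0,-0.2],
    [-0.02,0.05,-0.25,0,0,0,-0.2],
    [-0.06,0.13,-0.25,0,0,0,-0.2],
    [-0.1,0.23,-0.25,0,0,0,-0.2],
    [-0.14,0.33,-0.25,0,0,0,-0.2],
    [-0.19,0.43,-0.25,0,0,0,-0.2],
    [-0.24,0.53,-0.25,0,0,0,-0.2],
    [-0.3,0.63,-0.25,0,0,0,-0.2],
  ],
)

```text
clock: 38.05
tcp_pos: [0.4622, -0.4817, 0.3168]
orientation: [3.141, 0.003, 0.014]
contact_force: [1.2, -0.3, 0.2]
grip_width: 0.0512
```

Request:
step_arm(
  commands=[
    [-0.04,0.06,0,0,0,0,-0.2],
    [-0.08,0.12,0,0,0,0,-0.2],
    [-0.12,0.18,0,0,0,0,-0.2],
    [-0.16,0.24,0,0,0,0,-0.2],
    [-0.2,0.3,0,0,0,0,-0.2],
    [-0.22,0.35,0,0,0,0,-0.2],
    [-0.22,0.35,0,0,0,0,-0.2],
    [-0.22,0.35,0,0,0,0,-0.2],
    [-0.22,0.35,0,0,0,0,-0.2],
    [-0.22,0.35,0,0,0,0,-0.2],
  ],
)

```text
clock: 39.3
tcp_pos: [0.3533, -0.6561, 0.3163]
orientation: [3.141, 0.005, 0.014]
contact_force: [0.5, -0.1, -0.5]
grip_width: 0.051
```

Run:
```python
from h import *
T=[('cover_small',.614,-.165),('cover_medium',.599,.138),('cover_large',.471,-.2955),('cover_xlarge',.6217,-.3015)]
t=[]
for n in('top','side'):
    f=grab_frame(n);i=f['img'][:,:,::-1].copy();cv2.imwrite(f'pics/fin_{n}.png',i)
    i=cv2.resize(i,None,fx=3,fy=3,interpolation=2);row=[]
    for c,x,y in T:
        u,v=(proj(f,[[x,y,.04]])[0]*3).astype(int);j=cv2.copyMakeBorder(i,150,150,150,150,cv2.BORDER_CONSTANT)
        row.append(cv2.resize(j[v:v+300,u:u+300],(200,200)))
    t.append(np.hstack(row))
cv2.imwrite('pics/fin.png',np.vstack(t));print(readout.get_obs()['tcp_pos'])
```

```text
[ 0.35289306 -0.65644195  0.31610955]
```

View pics/fin.png

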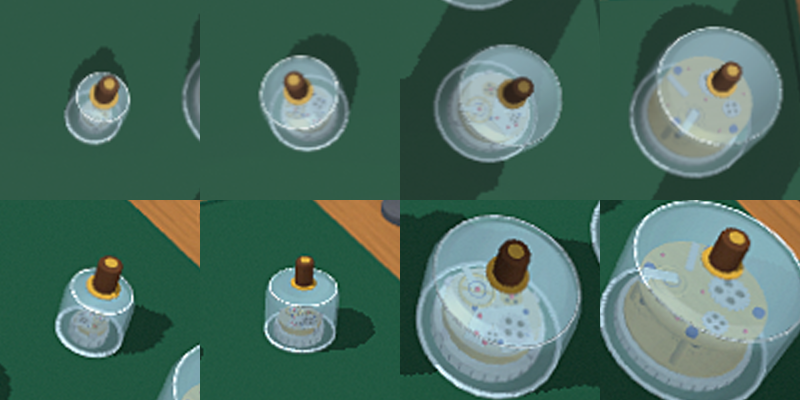

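View pics/fin_side.png

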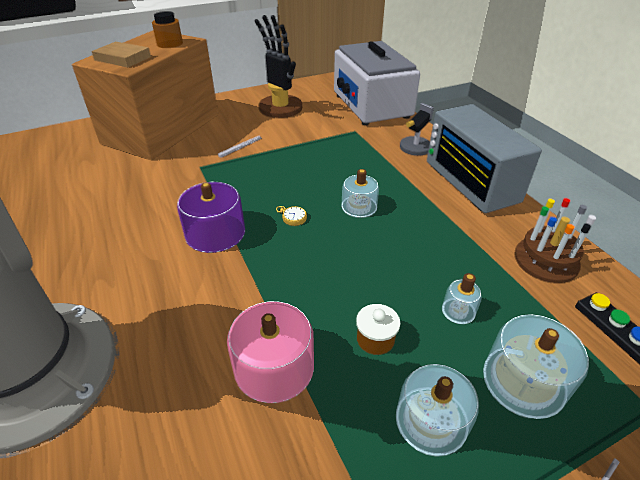

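All four covers stand upright with their movements inside: small (462,298), medium (360,192), large (437,408) and xlarge (536,365). The jar at (378,330) and the watch at (293,215) haven't moved, and the arm is clear.

```bash
python3 -c "
from bench import *
print(r.hand_in())"
```

```text
the job is handed in; nothing more can be done
None
```

All four clear dust covers now stand over the movements they fit, and I handed the job in at about 39 s of the 106 s allowed. I moved each cover by its knob and lowered it to about 1 mm above the bench or less before letting go. The pink and purple look-alikes were never touched.

- **Final check:** the last top and side pictures show every cover upright and flat on the bench with its movement inside. I judged this by eye and did not measure the centring again after release. A cover standing flat around its movement can be at most 8 mm off centre, inside the 12 mm limit.
- **Bystanders:** the finished watch and the benzine jar are at the same pixel positions as at the start, and the arm stood clear with the gripper empty.
- **Disagreements:** the two cameras differed by about 2–3 mm. I corrected each cover by 1.5–4 mm before the final lowering. For the medium cover, the arm hid the top view, so that correction came from the side view alone.

The hand-in gave no verdict.

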